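# Sort the gas-sampling syringes and close the kit drawer

## Task

Four gas-sampling syringes lie about the bench: lay those whose plunger is drawn out flat in the open kit drawer, leaving their plungers drawn, and lay those whose plunger is pushed in flat in the steel return tray, leaving them pushed in. Once the drawn ones are in, push the drawer fully home until it seats at its detent. Leave the bottle, the carton and the tip box where they stand.

Things in the scene. Friction and masses are not known exactly. Their poses are not given: they have to be found in the camera images.
- syringe1_barrel (a point): syringe 1: centre of its clear barrel (26 mm dia., 82 mm long, black plunger; grip here), lying flat, axis 13 mm above its support. x runs from nozzle to plunger, y across, z up. Nozzle tip (8 mm thick) at x = -53 mm; white finger flange at x = +41 mm (40 mm wide in y, 26 high, 4 thick; stops rolling); end of the 21 mm thumb disc at x = 57 mm + plunger travel. About 80 g. All four are alike.
- syringe1_plunger (a joint): how far the plunger of syringe 1 is pulled out, m: 0 to 0.004 = pushed in (whole syringe about 110 to 114 mm long), 0.034 to 0.044 = drawn out (about 144 to 154 mm long). Slides stiffly, about 4 N.
- syringe2_barrel (a point): syringe 2: centre of its clear barrel (26 mm dia., 82 mm long, black plunger; grip here), lying flat, axis 13 mm above its support. x runs from nozzle to plunger, y across, z up. Nozzle tip (8 mm thick) at x = -53 mm; white finger flange at x = +41 mm (40 mm wide in y, 26 high, 4 thick; stops rolling); end of the 21 mm thumb disc at x = 57 mm + plunger travel. About 80 g. All four are alike.
- syringe2_plunger (a joint): how far the plunger of syringe 2 is pulled out, m: 0 to 0.004 = pushed in (whole syringe about 110 to 114 mm long), 0.034 to 0.044 = drawn out (about 144 to 154 mm long). Slides stiffly, about 4 N.
- syringe3_barrel (a point): syringe 3: centre of its clear barrel (26 mm dia., 82 mm long, black plunger; grip here), lying flat, axis 13 mm above its support. x runs from nozzle to plunger, y across, z up. Nozzle tip (8 mm thick) at x = -53 mm; white finger flange at x = +41 mm (40 mm wide in y, 26 high, 4 thick; stops rolling); end of the 21 mm thumb disc at x = 57 mm + plunger travel. About 80 g. All four are alike.
- syringe3_plunger (a joint): how far the plunger of syringe 3 is pulled out, m: 0 to 0.004 = pushed in (whole syringe about 110 to 114 mm long), 0.034 to 0.044 = drawn out (about 144 to 154 mm long). Slides stiffly, about 4 N.
- syringe4_barrel (a point): syringe 4: centre of its clear barrel (26 mm dia., 82 mm long, black plunger; grip here), lying flat, axis 13 mm above its support. x runs from nozzle to plunger, y across, z up. Nozzle tip (8 mm thick) at x = -53 mm; white finger flange at x = +41 mm (40 mm wide in y, 26 high, 4 thick; stops rolling); end of the 21 mm thumb disc at x = 57 mm + plunger travel. About 80 g. All four are alike.
- syringe4_plunger (a joint): how far the plunger of syringe 4 is pulled out, m: 0 to 0.004 = pushed in (whole syringe about 110 to 114 mm long), 0.034 to 0.044 = drawn out (about 144 to 154 mm long). Slides stiffly, about 4 N.
- drawer_floor (a point): centre of the kit drawer's inner floor (upper face, 14 mm above the bench); moves with it. Inside 225 mm deep (x) x 226 mm wide (y); walls 32 mm above the floor, front panel 42 mm, its inner face at x = -112.5 mm. x points into the unit (closing), y along the width, z up. With the drawer open by q, what lies ahead of x = q - 112.5 mm is open to above.
- unit_top (a point): centre of the top face of the shallow grey bench-top unit that holds the drawer: 260 (x) x 260 (y) x 65 mm high, fixed to the bench, same axes as the drawer. Its open front is at x = -130 mm; the underside of its roof is 57 mm above the bench.
- drawer_pull (a point): middle of the front edge of the black pull ledge on the drawer's aluminium front (80 mm wide, 8 mm thick, stands 14 mm proud of the panel); its middle 46 mm above the bench. Axes as for drawer_floor: push along +x to close. The panel below the ledge is 256 mm wide, from 8 to 56 mm above the bench.
- drawer (a joint): opening of the drawer, m: 0 = home against its stop, starts 0.175 to 0.195. Runs with 1.5 N friction; a sprung roller detent resists from 0.015 to 0.008 (about 6 N in all to get over it), and over the last 5 mm it draws the drawer home and holds it.
- tray_in (a point): centre of the inner floor (upper face, 4 mm above the bench) of the open steel return tray, outside 175 (x) x 165 (y) x 32 mm high, walls 4 mm thick, fixed to the bench. x and y along its sides, z up.
- bottle_mid (a point): bystander: centre, half-way up, of an upright glass bottle with blue cap, 62 mm across, 130 mm high; stands between the syringes and the tray.
- carton_mid (a point): bystander: centre of a green carton 80 (x) x 160 (y) x 75 mm high, on the far side of the bench.
- tipbox_mid (a point): bystander: centre of a grey tip box with clear lid, 90 (x) x 75 (y) x 47 mm high, on the far side between the drawer unit and the carton.
Mind the look-alikes: they are no part of the job. Leave any blue or orange look-alike of the part that bears syringe4_barrel alone.

How it is judged:
By the outcome, as a careful person would: the job done as asked, in the order asked, and still so for the second after the job is handed in, with the robot touching nothing.
It also fails if it takes over 72 s, if anything falls off the work surface, if the arm or the gripper's body presses on something with over 40 N, if the wrist force passes 120 N, or if a joint passes its speed limit or range.

## Robot

A 6-joint arm with a two-finger parallel gripper is mounted at the origin on the work surface. World frame = base frame: x ahead of the robot, y to its left, z up, the work surface at z = 0. Lengths are in m, angles in degrees, forces in N, time in s.
With the tool pointing down it reaches from about 0.4 to 0.825 m from the base axis. Payload 7 kg.
Tool frame: the origin (TCP) lies midway between the tips of the shut fingers; the grasp point (between the pads) lies ctrl.tcp_to_grasp behind it (ctrl.tcp_to_grasp is the distance from the TCP to the grasp point, in m); y points along the fingers, z is the direction in which the jaws open and shut, and the axes are right-handed (so a half turn about y gives the same grasp; the last joint's range is limited). The gripper opens to 88 mm and grips with 3 to 60 N. Pads are 19 mm wide; open, the fingers measure 130 mm over their backs; the gripper's body (78 mm by 193 mm) begins 47 mm behind the grasp point.
Start: joints at [90.991, 20.546, 0.682, 0, -70.136, -16.507], TCP at [0.181, 0.65, 0.227] pointing down, gripper open.
Joint ranges: [-176.03, 176.03], [-82.01, 121.73], [-58.28, 71.71], [-173.87, 95.51], [-174.79, -0.11], [-173.66, 173.66]. Speed limits (degrees/s): [136.94, 136.94, 172.46, 180, 180, 180].

## Interface

Orientations are given as [roll, pitch, yaw] about the fixed x, y, z axes, in that order (R = Rz(yaw) Ry(pitch) Rx(roll)).
In Python, from plant import ctrl, snapshot, silhouettes gives the robot as it stands.
- The arm moves only by the shell command python3 -m pendant 'ROWS'. ROWS is JSON, a list that holds one entry, the list of rows, each a list of 7 numbers: the shift along the tool's x, y, z in cm, then the turn, a rotation vector about the tool's x, y, z in degrees, then the opening, from 0 (shut) to 1 (fully open). In form: [[[x, y, z, rx, ry, rz, hand], ...]]. A call has 1 to 12 rows; each row shifts and turns the commanded pose from where the row before left it, along the tool's axes as they then stand; what a row does not reach is not made up. A row lasts 1/12 s, in which the tool goes at most 41.7 mm and 7.16 degrees, less where a joint would pass 70% of its speed; a pose out of reach is approached as far as the arm can. A call with a gripper value outside its range is refused whole. The fingers move at their own pace and stop on an object; the grip force is fixed at half the most. Time passes only in rows, so rows that do not move let the fingers close. It gives the time, the measured TCP pose, the force and the opening at its end, in the units of the state.
- ctrl.get_obs(): the state, without advancing time (a new reading comes with each control period).
- snapshot(name): name is "scene" or "top"; returns a dict with "image" (480x640x3 uint8, red, green, blue), "camera_matrix" (3x3 intrinsics, pixels), "dist_coeffs" ([k1, k2, p1, p2, k3] as OpenCV has them; the pictures are not rectified), "eye" and "orientation" of the camera in the world. Camera axes: x right, y down, z forward; pixel columns grow to the right and rows downward; lengths in m; the calibration is good to about 2 mm. A picture is of the moment at which its call begins. There is no depth.
- ctrl.close_job(): hands the job in, once; it reports no verdict.
Trained networks look in a picture, given as the dict that the camera call returned (one of the last four; its "shot" number tells which), for a name from the list of things; names that differ only in an ending like _2 or _b are one class to them, and where a whole thing is asked for, a point or a joint stands for the part that bears it (a point fixed in the world has none). Each returns a list of dicts, best first, with "confidence" (0 to 1); they miss things now and then, are a little off and sometimes report something else, mostly with a low value. They report only what shows in the picture. A call takes as long as a camera call. They do not tell look-alikes from the thing itself.
- silhouettes(picture, thing): "mask" (480x640 bool, what is visible of it) and "bbox" ([left, top, width, height] in pixels, round what is visible of it).
The state is a dict: "clock": time; "joint_pos": joint angles; "qvel": joint speeds; "tau": joint torques, N m; "tool_pos": TCP position; "orientation": TCP orientation; "force": force on the tool from outside, world axes, zero at the start; "moment": the same for the moment, N m; "opening": finger opening in m.
Only numpy, scipy, OpenCV 4.12 (cv2) and the standard library are available. Lean on these libraries where they do the work, as an engineer would, in place of code of your own. Each camera call takes 0.05 s, during which the arm holds its last target.

## Working session

There is one attempt and no reset: what is moved stays moved. The work goes in short steps, Python scripts to look and compute and a shell command to move; the robot and the scene stay as the last step left them, time stands still between calls to the robot, and variables do not carry over. Pictures are saved under pics/ and viewed, and the job is handed in when it is done.

```bash
ls; mkdir -p pics; python3 - <<'E'
from plant import ctrl, snapshot, silhouettes
import cv2, json
o=ctrl.get_obs(); print(o, ctrl.tcp_to_grasp)
for n in ("scene","top"):
    s=snapshot(n); cv2.imwrite(f"pics/{n}0.png",s["image"][:,:,::-1]); print(n,s["camera_matrix"],s["dist_coeffs"],s["eye"],s["orientation"])
    for t in ("syringe1_barrel","drawer_floor","unit_top","drawer_pull","tray_in","bottle_mid"):
        r=silhouettes(s,t); print(t,[(round(d["confidence"],2),d["bbox"]) for d in r])
E
```

```text
pics
{'clock': 0.0, 'joint_pos': array([ 9.09920215e+01,  2.05902136e+01,  6.33415896e-01, -2.20797664e-02,
       -7.01348900e+01, -1.65067267e+01]), 'qvel': array([-0.08509293, -0.02273416,  0.0094441 , -0.01153723, -0.0064113 ,
       -0.00828092]), 'tau': array([ 2.31246820e-03, -5.82719815e+01,  2.93048894e+01,  6.99687839e+00,
        6.92914036e-03, -1.57630489e-04]), 'tool_pos': array([0.18043777, 0.64992387, 0.22562759]), 'orientation': array([-8.99061931e+01,  6.15285010e-03,  1.64477780e+02]), 'force': array([ 0.10049317, -0.14756094,  0.04878206]), 'moment': array([-0.03456391,  0.0059836 ,  0.01917044]), 'opening': 0.08733170766961483} 0.0188
scene [[515.91460296   0.         321.33250093]
 [  0.         515.91460296 235.97809035]
 [  0.           0.           1.        ]] [-0.0081902  0.         0.         0.         0.       ] [0.88878522 0.5197358  0.87690778] [-142.93997894   -0.60963412  148.5428773 ]
syringe1_barrel [(0.76, [355.7, 214.9, 49.9, 46.9]), (0.63, [215.8, 295.6, 91.6, 111.4])]
drawer_floor [(0.57, [225.2, 103.4, 115.3, 99.4]), (0.5, [289.6, 241.7, 6.0, 
[... 311 characters left out ...]
4, [224.0, 99.9, 115.8, 98.9])]
top [[613.15169634   0.         324.87084323]
 [  0.         613.15169634 246.18767227]
 [  0.           0.           1.        ]] [-0.1792055  0.         0.         0.         0.       ] [0.39297438 0.02978703 1.43986373] [-173.85405953   -1.35908788  -88.40608146]
syringe1_barrel [(0.61, [334.4, 134.0, 34.9, 45.1]), (0.6, [278.5, 284.1, 64.2, 16.2]), (0.49, [232.3, 245.1, 30.4, 28.6])]
drawer_floor [(0.57, [391.6, 219.5, 113.6, 95.1]), (0.21, [297.4, 209.7, 47.4, 17.1])]
unit_top [(0.78, [396.4, 114.1, 120.5, 202.4])]
drawer_pull [(0.78, [393.1, 219.1, 110.7, 96.7])]
tray_in [(0.77, [132.4, 254.5, 83.1, 88.9])]
bottle_mid [(0.73, [230.0, 242.7, 34.7, 31.6])]
```

View pics/scene0.png

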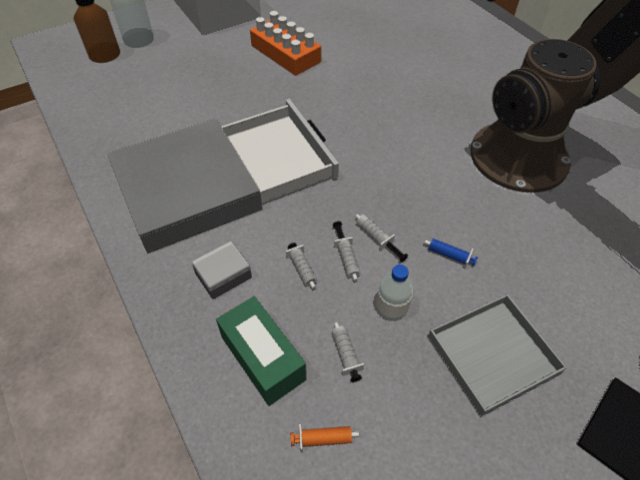

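View pics/top0.png

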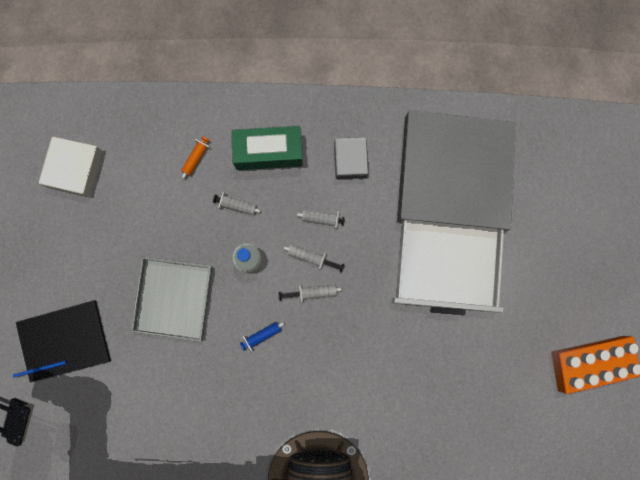

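The top picture shows four clear syringes at (238,204), (320,217), (314,257) and (310,293). The blue (262,336) and orange (196,158) ones are look-alikes to leave. I'll enlarge both views to tell drawn from pushed in.

```bash
cat > h.py <<'E'
from plant import ctrl, snapshot, silhouettes
import numpy as np, cv2
from scipy.spatial.transform import Rotation as R
def ray(s,px):
    p=cv2.undistortPoints(np.array(px,float).reshape(-1,1,2),s["camera_matrix"],np.array(s["dist_coeffs"]))[:,0]
    d=np.c_[p,np.ones(len(p))]@R.from_euler('xyz',s["orientation"],degrees=True).as_matrix().T
    return d
def w(s,px,z):
    d=ray(s,px); e=np.array(s["eye"]); t=(z-e[2])/d[:,2]
    return e+d*t[:,None]
def proj(s,P):
    Rm=R.from_euler('xyz',s["orientation"],degrees=True).as_matrix()
    rv,_=cv2.Rodrigues(Rm.T); return cv2.projectPoints(np.array(P,float).reshape(-1,3),rv,-Rm.T@np.array(s["eye"]),s["camera_matrix"],np.array(s["dist_coeffs"]))[0][:,0]
def crop(s,x0,y0,x1,y1,k,name):
    c=cv2.resize(s["image"][y0:y1,x0:x1,::-1],None,fx=k,fy=k,interpolation=cv2.INTER_CUBIC)
    for i in range(((x0+9)//10)*10,x1,10): cv2.line(c,((i-x0)*k,0),((i-x0)*k,8 if i%50 else 20),(0,0,255),1)
    for j in range(((y0+9)//10)*10,y1,10): cv2.line(c,(0,(j-y0)*k),(8 if j%50 else 20,(j-y0)*k),(0,0,255),1)
    cv2.imwrite("pics/"+name,c)
E
python3 - <<'E'
from h import *
s=snapshot("top"); crop(s,205,185,355,305,5,"crop_top.png")
crop(s,385,205,515,320,5,"crop_dr.png")
np.set_printoptions(precision=4,suppress=True)
c=snapshot("scene"); crop(c,270,205,430,385,3,"crop_sc.png")
E
```

```text
(no output)
```

View pics/crop_top.png

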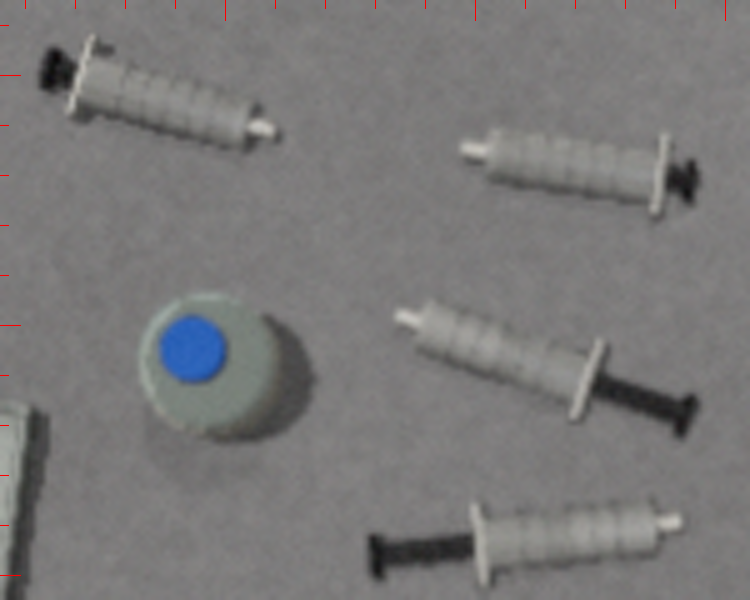

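View pics/crop_sc.png

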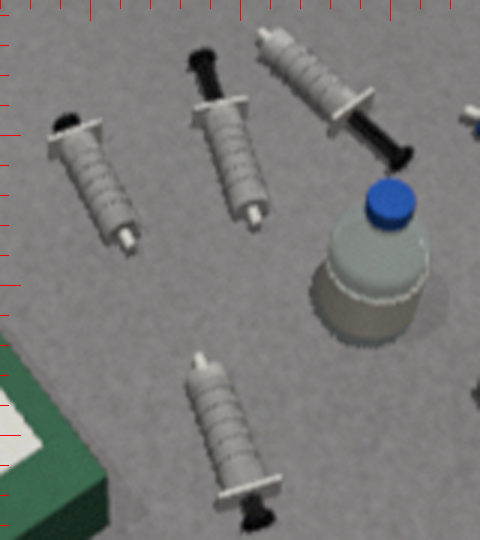

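View pics/crop_dr.png

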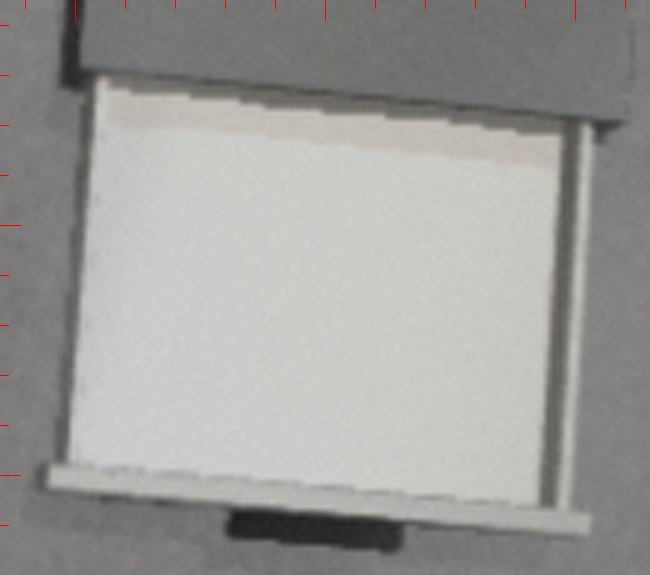

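```bash
python3 - <<'E'
from h import *
np.set_printoptions(precision=4,suppress=True)
s=snapshot("top")
for n,f,t,d in [("A",(221.8,200.0),(260.4,211.4),(213.4,198.8)),("B",(337,219.8),(297,214.7),(344.5,221.2)),("C",(322.6,261),(284.2,248.2),(343.6,268)),("D",(301.2,294),(341.6,289.2),(279,296.5))]:
    F,T,D=w(s,[f,t,d],0.013); u=(F-T)/np.linalg.norm(F-T)
    c=(F-u*.041+T+u*.053)/2
    print(n,"c",c,"len",np.linalg.norm(F-T),np.linalg.norm(D-T),"ang nozzle->plunger",np.degrees(np.arctan2(u[1],u[0])))
# drawer
g=lambda x,y:(385+x/5,205+y/5)
print("panel outer top corners z.056",w(s,[g(45,488),g(590,533),g(48,463),g(590,513)],.056))
print("ledge front z.046",w(s,[g(226,538),g(402,550)],.05))
print("roof front z.065",w(s,[g(82,68),g(622,122)],.065))
print("roof back z.065",w(s,[(407.5,112),(515,122)],.065))
print("tray rim outer z.032",w(s,[(143,259),(213,263),(134,333),(206,340)],.032))
print("bottle",w(s,[(243,255)],.13), "carton",w(s,[(232,128),(301,126),(302,159),(233,163)],.075),"tip",w(s,[(336,138),(367,138),(368,173),(336,173)],.047))
crop(s,125,245,225,350,6,"crop_tray.png")
E
```

```text
A c [0.6392 0.2065 0.013 ] len 0.0959059561597482 0.11603313363670785 ang nozzle->plunger 75.10089622174337
B c [0.6149 0.0147 0.013 ] len 0.09491779003418498 0.11285839533805275 ang nozzle->plunger -95.55886827879702
C c [0.5245 0.0441 0.013 ] len 0.0946547496429573 0.14634229890756328 ang nozzle->plunger -106.77365407148349
D c [0.4403 0.0112 0.013 ] len 0.0946153726546149 0.14648603840480381 ang nozzle->plunger 98.42053227466495
panel outer top corners z.056 [[ 0.4193 -0.1589  0.056 ]
 [ 0.404  -0.4129  0.056 ]
 [ 0.4306 -0.16    0.056 ]
 [ 0.4132 -0.4128  0.056 ]]
ledge front z.046 [[ 0.3986 -0.2434  0.05  ]
 [ 0.3947 -0.3256  0.05  ]]
roof front z.065 [[ 0.6105 -0.1715  0.065 ]
 [ 0.594  -0.4254  0.065 ]]
roof back z.065 [[ 0.8645 -0.1838  0.065 ]
 [ 0.8538 -0.4443  0.065 ]]
tray rim outer z.032 [[0.5027 0.4228 0.032 ]
 [0.4986 0.2576 0.032 ]
 [0.3306 0.4355 0.032 ]
 [0.3215 0.2665 0.032 ]]
bottle [[0.5105 0.1778 0.13  ]] carton [[0.8081 0.2231 0.075 ]
 [0.8174 0.0642 0.075 ]
 [0.7392 0.0592 0.075 ]
 [0.7253 0.2164 0.075 ]] tip [[ 0.7997 -0.0181  0.047 ]
 [ 0.8024 -0.0909  0.047 ]
 [ 0.7182 -0.0947  0.047 ]
 [ 0.7155 -0.0202  0.047 ]]
```

View pics/crop_tray.png

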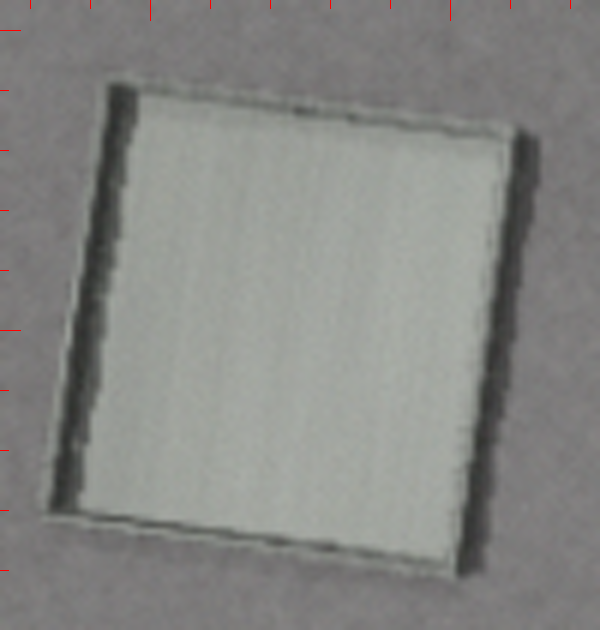

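```bash
cat >> h.py <<'E'
def go(p,yaw=None):
    "shift in tool axes (cm) from the measured TCP to p, at the present and at the turned orientation"
    o=ctrl.get_obs(); rpy=o["orientation"]; d=(np.array(p)-o["tool_pos"])*100
    Rm=R.from_euler('xyz',rpy,degrees=True)
    print("t",round(o["clock"],2),"pos",np.round(o["tool_pos"],4),"rpy",np.round(rpy,2),"F",np.round(o["force"],1),"open",round(o["opening"],4))
    print(" now-axes shift cm",np.round(Rm.inv().apply(d),2),"|n rows>=|",round(np.linalg.norm(d)/4.17,1))
    if yaw is not None:
        R2=R.from_euler('xyz',[-90,0,yaw],degrees=True)
        print(" turn rotvec",np.round((Rm.inv()*R2).as_rotvec(degrees=True),2)," then shift",np.round(R2.inv().apply(d),2))
E
python3 - <<'E'
from h import *
np.set_printoptions(precision=1,suppress=True)
c=snapshot("scene")
C={"A":(.6392,.2065,75.1),"B":(.6149,.0147,-95.6),"C":(.5245,.0441,-106.8),"D":(.4403,.0112,98.4)}
for n,(x,y,a) in C.items():
    u=np.array([np.cos(np.radians(a)),np.sin(np.radians(a)),0]); b=np.array([x,y,.013])
    print(n,proj(c,[b-.053*u,b,b+.041*u]).tolist())
go((.4403,.0112,.12),98.4); go((.5245,.0441,.12),73.2)
E
```

```text
A [[334.84331446397516, 323.63794302258066], [343.6651917518587, 349.04978135439046], [350.89391150897313, 369.87082847635327]]
B [[313.1292878567677, 287.63754793913154], [301.8329730625574, 267.16763244791497], [293.51289115174774, 252.08948094938006]]
C [[355.1492154529663, 279.8180110441527], [347.56342550579393, 258.3677260104021], [341.9928820435746, 242.6169901569203]]
D [[355.5187112254465, 215.53316979497282], [372.3085049669129, 230.50937455361426], [385.8142663245797, 242.55743169199326]]
t 0.9 pos [0.2 0.7 0.2] rpy [-90.   -0.  164.5] F [ 0.7 -0.3  1. ] open 0.0872
 now-axes shift cm [-42.1  10.7  54.6] |n rows>=| 16.7
 turn rotvec [-0.  66.1  0. ]  then shift [-67.   10.7 -16.4]
t 0.9 pos [0.2 0.7 0.2] rpy [-90.   -0.  164.5] F [ 0.7 -0.3  1. ] open 0.0872
 now-axes shift cm [-49.4  10.7  49.2] |n rows>=| 16.9
 turn rotvec [-0.  91.3  0. ]  then shift [-48.1  10.7 -50.5]
```

```bash
python3 -m pendant '[[[0,0,0,0,6.6,0,0.45],[0,0,0,0,6.6,0,0.45],[0,0,0,0,6.6,0,0.45],[0,0,0,0,6.6,0,0.45],[0,0,0,0,6.6,0,0.45],[0,0,0,0,6.6,0,0.45],[0,0,0,0,6.6,0,0.45],[0,0,0,0,6.6,0,0.45],[0,0,0,0,6.6,0,0.45],[0,0,0,0,6.6,0,0.45]]]'; python3 -c "
from h import *
go((.4403,.0112,.12),98.4)"
```

```text
clock: 1.73
tool_pos: [0.1806, 0.6504, 0.2266]
orientation: [-90.0, -0.0, 98.2]
force: [0.2, 0.2, 0.3]
opening: 0.0396
t 1.73 pos [0.1806 0.6504 0.2266] rpy [-90.    -0.    98.16] F [0.2 0.2 0.3] open 0.0396
 now-axes shift cm [-66.96  10.65 -16.64] |n rows>=| 16.7
 turn rotvec [ 0.   -0.24  0.  ]  then shift [-67.03  10.66 -16.36]
```

```bash
python3 -m pendant '[[[-3.4,0,-0.83,0,0,0,0.45],[-3.4,0,-0.83,0,0,0,0.45],[-3.4,0,-0.83,0,0,0,0.45],[-3.4,0,-0.83,0,0,0,0.45],[-3.4,0,-0.83,0,0,0,0.45],[-3.4,0,-0.83,0,0,0,0.45],[-3.4,0,-0.83,0,0,0,0.45],[-3.4,0,-0.83,0,0,0,0.45],[-3.4,0,-0.83,0,0,0,0.45],[-3.4,0,-0.83,0,0,0,0.45],[-3.4,0,-0.83,0,0,0,0.45],[-3.4,0,-0.83,0,0,0,0.45]]]'; python3 -m pendant '[[[-3.4,1,-0.83,0,0,0,0.45],[-3.4,1,-0.83,0,0,0,0.45],[-3.4,1.5,-0.83,0,0,0,0.45],[-3.4,1.5,-0.83,0,0,0,0.45],[-3.4,1.5,-0.83,0,0,0,0.45],[-3.4,1.5,-0.83,0,0,0,0.45],[-3,1.5,-0.83,0,0,0,0.45],[-2,1,-0.83,0,0,0,0.45],[0,0,0,0,0,0,0.45],[0,0,0,0,0,0,0.45]]]'; python3 -c "
from h import *
go((.4403,.0112,.004),98.4)"
```

```text
clock: 2.73
tool_pos: [0.3395, 0.2599, 0.2269]
orientation: [-90.0, -0.0, 98.5]
force: [0.3, -0.4, -0.1]
opening: 0.0395
clock: 3.57
tool_pos: [0.4424, 0.0189, 0.121]
orientation: [-89.9, 0.0, 98.3]
force: [0.6, 0.7, 0.1]
opening: 0.0395
t 3.57 pos [0.4424 0.0189 0.121 ] rpy [-8.992e+01  3.000e-02  9.832e+01] F [0.6 0.7 0.1] open 0.0395
 now-axes shift cm [-0.73 11.7   0.3 ] |n rows>=| 2.8
 turn rotvec [-0.08 -0.08 -0.03]  then shift [-0.73 11.7   0.32]
```

```bash
python3 -m pendant '[[[-0.73,2,0.3,0,0,0,0.45],[0,3,0,0,0,0,0.45],[0,3,0,0,0,0,0.45],[0,2,0,0,0,0,0.45],[0,1,0,0,0,0,0.45],[0,0.7,0,0,0,0,0.45],[0,0,0,0,0,0,0.45]]]'; python3 -m pendant '[[[0,0,0,0,0,0,0],[0,0,0,0,0,0,0],[0,0,0,0,0,0,0],[0,0,0,0,0,0,0],[0,0,0,0,0,0,0]]]'
```

```text
clock: 4.15
tool_pos: [0.4402, 0.0131, 0.004]
orientation: [-89.9, 0.0, 98.6]
force: [-0.9, 0.2, 0.4]
opening: 0.0393
clock: 4.57
tool_pos: [0.4412, 0.0129, 0.0055]
orientation: [-90.1, -0.0, 98.5]
force: [-2.6, 2.7, 7.2]
opening: 0.0255
```

```bash
python3 -m pendant '[[[0,-1,0,0,0,0,0],[0,-2,0,0,0,0,0],[0,-3,0,0,0,0,0],[0,-3,0,0,0,0,0],[0,0,0,0,0,0,0]]]'; python3 -c "
from h import *
c=snapshot('scene'); crop(c,300,130,460,290,4,'p1.png')
P=lambda x,y:np.array([.422,-.2866])+(x+.1125)*np.array([.998,-.061])+y*np.array([.061,.998])
for x,y in((.005,-.022),(.005,.022),(-.06,.022),(-.06,-.022)): print(x,y,P(x,y))
q=P(-.06,-.022); go((*q,.1),86.5)"
```

```text
clock: 4.98
tool_pos: [0.4438, 0.0135, 0.0999]
orientation: [-90.5, -0.1, 98.5]
force: [1.1, 1.2, -1.2]
opening: 0.0252
0.005 -0.022 [ 0.537923  -0.3157235]
0.005 0.022 [ 0.540607  -0.2718115]
-0.06 0.022 [ 0.475737  -0.2678465]
-0.06 -0.022 [ 0.473053  -0.3117585]
t 5.03 pos [0.4427 0.0133 0.0977] rpy [-90.4   -0.11  98.49] F [ 0.1 -0.1 -1.7] open 0.025
 now-axes shift cm [-32.6  -0.3   1.8] |n rows>=| 7.8
 turn rotvec [ 0.39 11.99  0.15]  then shift [-32.26  -0.23  -5.01]
```

View pics/p1.png

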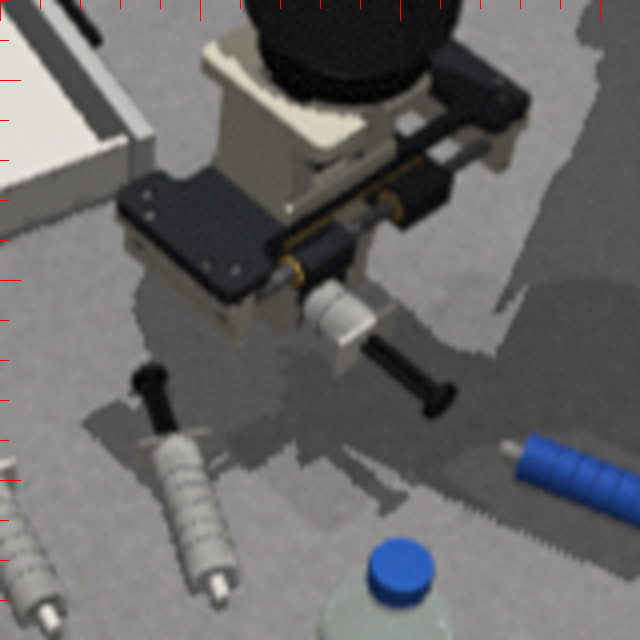

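```bash
python3 -m pendant '[[[0,0,0,0,6,0,0],[0,0,0,0,6,0,0],[-2,0,-0.2,0,0,0,0],[-3.3,0,-0.55,0,0,0,0],[-3.5,0,-0.55,0,0,0,0],[-3.5,0,-0.55,0,0,0,0],[-3.5,0,-0.55,0,0,0,0],[-3.5,0,-0.55,0,0,0,0],[-3.5,0,-0.55,0,0,0,0],[-3.5,0,-0.55,0,0,0,0],[-3,0,-0.5,0,0,0,0],[-2,0,-0.4,0,0,0,0]]]';python3 -m pendant '[[[0,0,0,0,0,0,0],[0,0,0,0,0,0,0]]]'; python3 -c "
from h import *
go((.473,-.3117,.0205),86.5)"
```

```text
clock: 6.03
tool_pos: [0.47, -0.3056, 0.0935]
orientation: [-89.9, -0.0, 86.4]
force: [0.0, 0.6, -0.2]
opening: 0.0251
clock: 6.2
tool_pos: [0.4698, -0.3039, 0.0932]
orientation: [-89.9, -0.0, 86.3]
force: [0.4, 0.1, 0.0]
opening: 0.0252
t 6.2 pos [ 0.4698 -0.3039  0.0932] rpy [-8.990e+01 -4.000e-02  8.632e+01] F [0.4 0.1 0. ] open 0.0252
 now-axes shift cm [-0.76  7.27 -0.39] |n rows>=| 1.8
 turn rotvec [-0.1  -0.18  0.04]  then shift [-0.76  7.27 -0.37]
```

```bash
python3 -m pendant '[[[-0.7,1,-0.38,0,0,0,0],[0,2,0,0,0,0,0],[0,2,0,0,0,0,0],[0,1.2,0,0,0,0,0],[0,0.6,0,0,0,0,0],[0,0.3,0,0,0,0,0],[0,0,0,0,0,0,0]]]'
```

```text
clock: 6.78
tool_pos: [0.474, -0.3097, 0.023]
orientation: [-89.9, -0.0, 86.5]
force: [-0.4, 0.3, -0.6]
opening: 0.0253
```

```bash
python3 -m pendant '[[[0,0.2,0,0,0,0,0],[0,0.1,0,0,0,0,0],[0,0,0,0,0,0,0.4],[0,0,0,0,0,0,0.4],[0,0,0,0,0,0,0.4]]]'; python3 -m pendant '[[[0,-1,0,0,0,0,0.4],[0,-3,0,0,0,0,0.45],[0,-4,0,0,0,0,0.45]]]'; python3 -c "
from h import *
c=snapshot('scene'); crop(c,200,90,400,290,3,'p2.png')
go((.5245,.0441,.11),73.2)"
```

```text
clock: 7.2
tool_pos: [0.4745, -0.3103, 0.0211]
orientation: [-90.1, 0.0, 86.5]
force: [0.5, 0.7, 0.6]
opening: 0.0341
clock: 7.45
tool_pos: [0.472, -0.3096, 0.0995]
orientation: [-89.7, -0.1, 86.5]
force: [0.9, -0.5, 0.6]
opening: 0.0389
t 7.5 pos [ 0.4772 -0.312   0.1097] rpy [-90.42   0.22  86.59] F [ 2.9 -1.9  8.8] open 0.0389
 now-axes shift cm [35.82 -0.14 -2.61] |n rows>=| 8.6
 turn rotvec [ 0.44 13.39 -0.17]  then shift [ 3.546e+01 -3.000e-02  5.760e+00]
```

View pics/p2.png

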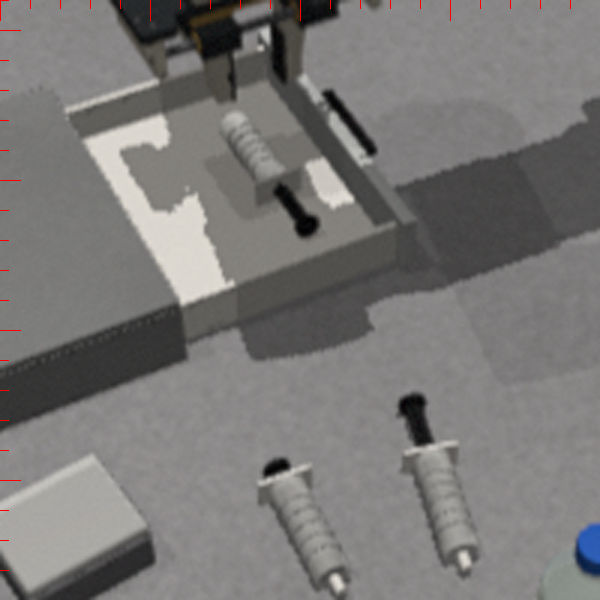

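Syringe D lies flat in the drawer, still drawn (crop ~(265,160)). Next is C.

```bash
python3 -m pendant '[[[0,0,0,0,6.6,0,0.45],[0,0,0,0,6.6,0,0.45],[2.5,0,0.5,0,0,0,0.45],[3.8,0,0.6,0,0,0,0.45],[3.8,0,0.6,0,0,0,0.45],[3.8,0,0.6,0,0,0,0.45],[3.8,0,0.6,0,0,0,0.45],[3.8,0,0.6,0,0,0,0.45],[3.8,0,0.6,0,0,0,0.45],[3.8,0,0.6,0,0,0,0.45],[3.3,0,0.5,0,0,0,0.45],[3,0,0.5,0,0,0,0.45]]]';python3 -m pendant '[[[0,0,0,0,0,0,0.45],[0,0,0,0,0,0,0.45]]]'; python3 -c "
from h import *
go((.5245,.0441,.004),73.2)"
```

```text
clock: 8.5
tool_pos: [0.5219, 0.0476, 0.1018]
orientation: [-90.1, -0.1, 73.3]
force: [0.7, -0.2, 0.3]
opening: 0.0396
clock: 8.67
tool_pos: [0.5218, 0.0469, 0.1014]
orientation: [-90.1, -0.0, 73.5]
force: [-0.8, -0.9, -0.7]
opening: 0.0395
t 8.67 pos [0.5218 0.0469 0.1014] rpy [-9.006e+01 -5.000e-02  7.346e+01] F [-0.8 -0.9 -0.7] open 0.0395
 now-axes shift cm [-0.2   9.74 -0.33] |n rows>=| 2.3
 turn rotvec [0.06 0.26 0.05]  then shift [-0.19  9.74 -0.34]
```

```bash
python3 -m pendant '[[[-0.2,2,-0.33,0,0,0,0.45],[0,3,0,0,0,0,0.45],[0,2.5,0,0,0,0,0.45],[0,1.4,0,0,0,0,0.45],[0,0.8,0,0,0,0,0.45],[0,0,0,0,0,0,0.45]]]'; python3 -m pendant '[[[0,0,0,0,0,0,0],[0,0,0,0,0,0,0],[0,0,0,0,0,0,0],[0,0,0,0,0,0,0],[0,0,0,0,0,0,0]]]'; python3 -m pendant '[[[0,-1,0,0,0,0,0],[0,-2,0,0,0,0,0],[0,-3,0,0,0,0,0],[0,-3,0,0,0,0,0],[0,0,0,0,0,0,0]]]'; python3 -c "
from h import *
go((.5406,-.2718,.1),86.5)"
```

```text
clock: 9.17
tool_pos: [0.5229, 0.041, 0.0024]
orientation: [-89.9, 0.1, 73.2]
force: [-0.4, -0.3, -0.9]
opening: 0.0393
clock: 9.58
tool_pos: [0.5248, 0.0425, 0.0048]
orientation: [-90.1, -0.1, 73.3]
force: [0.1, -1.0, 7.5]
opening: 0.0248
clock: 10.0
tool_pos: [0.5272, 0.0435, 0.0999]
orientation: [-90.4, -0.3, 73.4]
force: [0.7, -0.1, -0.8]
opening: 0.0255
t 10.0 pos [0.5272 0.0435 0.0999] rpy [-90.43  -0.29  73.37] F [ 0.7 -0.1 -0.8] open 0.0255
 now-axes shift cm [-29.82  -0.08 -10.31] |n rows>=| 7.6
 turn rotvec [  0.46 -13.13   0.24]  then shift [-3.139e+01 -1.000e-02 -3.260e+00]
```

```bash
python3 -m pendant '[[[0,0,0,0,-6.6,0,0],[0,0,0,0,-6.6,0,0],[-2,0,-0.2,0,0,0,0],[-3.3,0,-0.4,0,0,0,0],[-3.5,0,-0.4,0,0,0,0],[-3.5,0,-0.4,0,0,0,0],[-3.5,0,-0.4,0,0,0,0],[-3.5,0,-0.3,0,0,0,0],[-3.5,0,-0.3,0,0,0,0],[-3.5,0,-0.3,0,0,0,0],[-3,0,-0.3,0,0,0,0],[-2,0,-0.3,0,0,0,0]]]';python3 -m pendant '[[[0,0,0,0,0,0,0],[0,0,0,0,0,0,0]]]'; python3 -c "
from h import *
go((.5406,-.2718,.0205),86.5)
c=snapshot('scene'); crop(c,200,50,400,250,3,'p3.png')"
```

```text
clock: 11.0
tool_pos: [0.5372, -0.2746, 0.094]
orientation: [-90.0, 0.0, 86.4]
force: [0.7, -0.1, -1.3]
opening: 0.0249
clock: 11.17
tool_pos: [0.5372, -0.2731, 0.0937]
orientation: [-90.0, -0.0, 86.3]
force: [-0.5, 0.3, -1.1]
opening: 0.0251
t 11.17 pos [ 0.5372 -0.2731  0.0937] rpy [-8.999e+01 -1.000e-02  8.634e+01] F [-0.5  0.3 -1.1] open 0.0251
 now-axes shift cm [ 0.15  7.32 -0.33] |n rows>=| 1.8
 turn rotvec [-0.01 -0.16  0.01]  then shift [ 0.15  7.32 -0.33]
```

View pics/p3.png

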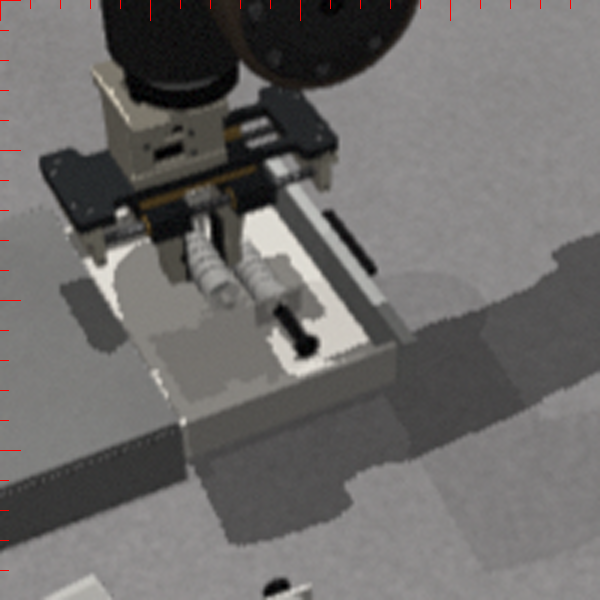

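```bash
python3 -m pendant '[[[0.15,1,-0.33,0,0,0,0],[0,2,0,0,0,0,0],[0,2,0,0,0,0,0],[0,1.2,0,0,0,0,0],[0,0.6,0,0,0,0,0],[0,0.4,0,0,0,0,0],[0,0.1,0,0,0,0,0],[0,0,0,0,0,0,0]]]'
```

```text
clock: 11.88
tool_pos: [0.5415, -0.2704, 0.0208]
orientation: [-90.0, 0.0, 86.5]
force: [-0.0, -0.2, -0.9]
opening: 0.0253
```

```bash
python3 -m pendant '[[[0,0.2,0,0,0,0,0],[0,0,0,0,0,0,0],[0,0,0,0,0,0,0.4],[0,0,0,0,0,0,0.4],[0,0,0,0,0,0,0.4]]]'; python3 -m pendant '[[[0,-1,0,0,0,0,0.4],[0,-3,0,0,0,0,0.45],[0,-4,0,0,0,0,0.45],[0,-4,0,0,0,0,0.45],[0,0,0,0,0,0,0.45]]]'; python3 -c "
from h import *
go((.6149,.0147,.12),84.4)"
```

```text
clock: 12.3
tool_pos: [0.5413, -0.2709, 0.019]
orientation: [-90.0, 0.0, 86.5]
force: [-0.3, -0.5, -0.6]
opening: 0.0341
clock: 12.72
tool_pos: [0.5455, -0.2725, 0.1483]
orientation: [-90.7, 0.2, 86.6]
force: [1.7, -0.2, 0.5]
opening: 0.0392
t 12.72 pos [ 0.5455 -0.2725  0.1483] rpy [-90.73   0.22  86.58] F [ 1.7 -0.2  0.5] open 0.0392
 now-axes shift cm [29.09  2.79 -5.18] |n rows>=| 7.1
 turn rotvec [ 0.73  2.18 -0.2 ]  then shift [29.26  2.83 -4.1 ]
```

```bash
python3 -m pendant '[[[1.5,0,0,0,2,0,0.45],[3.5,0,-0.6,0,0,0,0.45],[3.8,0,-0.6,0,0,0,0.45],[3.8,0,-0.6,0,0,0,0.45],[3.8,0.4,-0.6,0,0,0,0.45],[3.8,0.8,-0.6,0,0,0,0.45],[3.8,0.8,-0.6,0,0,0,0.45],[3,0.8,-0.5,0,0,0,0.45],[2,0,0,0,0,0,0.45],[0,0,0,0,0,0,0.45],[0,0,0,0,0,0,0.45]]]'; python3 -c "
from h import *
go((.6149,.0147,.004),84.4)
c=snapshot('scene'); crop(c,200,90,400,290,3,'p4.png')"
```

```text
clock: 13.63
tool_pos: [0.6094, 0.0151, 0.1111]
orientation: [-90.0, -0.0, 84.6]
force: [-0.2, 0.5, 0.3]
opening: 0.0396
t 13.63 pos [0.6094 0.0151 0.1111] rpy [-90.02  -0.    84.61] F [-0.2  0.5  0.3] open 0.0396
 now-axes shift cm [ 1.000e-02  1.071e+01 -5.500e-01] |n rows>=| 2.6
 turn rotvec [0.02 0.21 0.  ]  then shift [ 1.000e-02  1.071e+01 -5.500e-01]
```

View pics/p4.png

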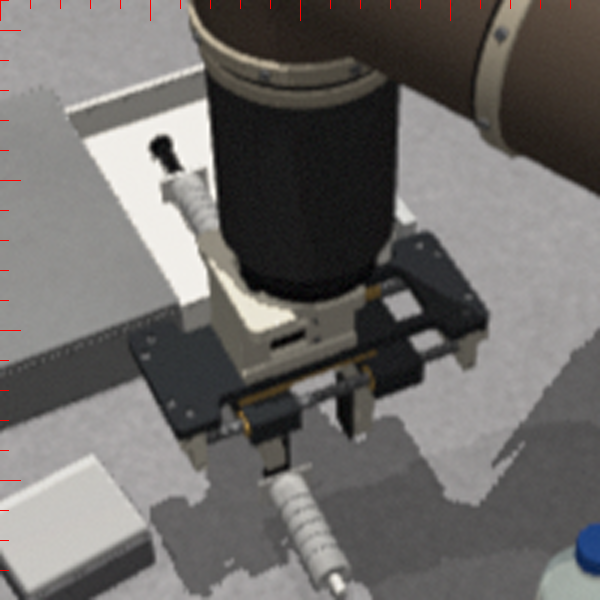

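```bash
python3 -m pendant '[[[0,2,-0.55,0,0,0,0.45],[0,3,0,0,0,0,0.45],[0,3,0,0,0,0,0.45],[0,1.6,0,0,0,0,0.45],[0,0.8,0,0,0,0,0.45],[0,0.2,0,0,0,0,0.45],[0,0,0,0,0,0,0.45]]]'; python3 -m pendant '[[[0,0,0,0,0,0,0],[0,0,0,0,0,0,0],[0,0,0,0,0,0,0],[0,0,0,0,0,0,0],[0,0,0,0,0,0,0]]]'
```

```text
clock: 14.27
tool_pos: [0.615, 0.0127, 0.005]
orientation: [-90.0, 0.0, 84.4]
force: [-0.7, -0.1, 0.6]
opening: 0.0397
clock: 14.68
tool_pos: [0.6154, 0.0136, 0.0059]
orientation: [-90.1, -0.0, 84.5]
force: [-2.0, 0.4, 7.3]
opening: 0.0252
```

```bash
python3 -m pendant '[[[0,-1,0,0,0,0,0],[0,-3,0,0,0,0,0],[0,-4,0,0,0,0,0],[0,-4,0,0,0,0,0],[0,-4,0,0,0,0,0],[0,-2,0,0,0,0,0],[0,0,0,0,0,0,0]]]'; python3 -c "
from h import *
a=np.radians(-3); ex=np.array([np.cos(a),np.sin(a)]); ey=np.array([-ex[1],ex[0]]); T=np.array([.4133,.3456])
for n,x,y in(('B',.032,.003),('A',-.032,-.003+.018)): print(n,T+x*ex+y*ey)
go((*(T+.032*ex+.003*ey),.185),87)
c=snapshot('scene'); cv2.imwrite('pics/p5.png',c['image'][:,:,::-1])"
```

```text
clock: 15.27
tool_pos: [0.6176, 0.0139, 0.1919]
orientation: [-90.6, -0.2, 84.5]
force: [0.3, -0.3, -1.0]
opening: 0.0252
B [0.44541315 0.34692114]
A [0.38212889 0.36225419]
t 15.27 pos [0.6176 0.0139 0.1919] rpy [-90.57  -0.17  84.54] F [ 0.3 -0.3 -1. ] open 0.0252
 now-axes shift cm [31.51  0.58 20.31] |n rows>=| 9.0
 turn rotvec [ 0.58 -2.46  0.16]  then shift [32.35  0.69 18.93]
```

View pics/p5.png

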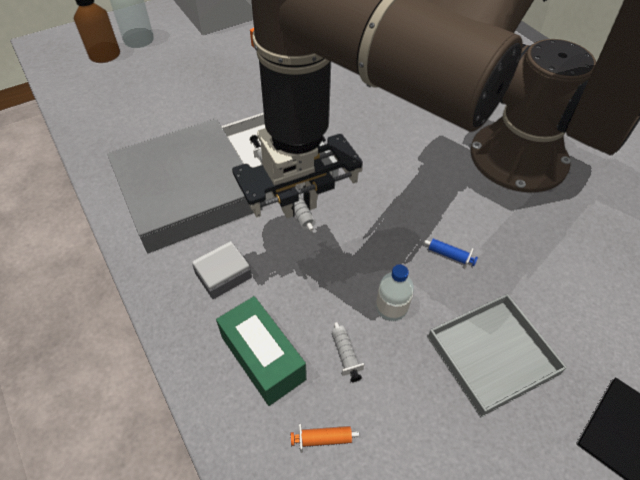

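```bash
python3 -m pendant '[[[1,0,0.6,0,-2.5,0,0],[2.8,0,1.6,0,0,0,0],[3.4,0,2,0,0,0,0],[3.4,0,2,0,0,0,0],[3.4,0,2,0,0,0,0],[3.4,0,2,0,0,0,0],[3.4,0,2,0,0,0,0],[3.4,0,2,0,0,0,0],[3.4,0,2,0,0,0,0],[3,0,1.7,0,0,0,0],[1.7,0,1,0,0,0,0],[0,0,0,0,0,0,0]]]'; python3 -c "
from h import *
go((.4454,.3469,.0105),87)"
```

```text
clock: 16.32
tool_pos: [0.4408, 0.3491, 0.1833]
orientation: [-89.9, 0.1, 87.3]
force: [0.6, 0.3, -1.5]
opening: 0.0252
t 16.32 pos [0.4408 0.3491 0.1833] rpy [-8.992e+01  7.000e-02  8.727e+01] F [ 0.6  0.3 -1.5] open 0.0252
 now-axes shift cm [-0.18 17.28 -0.49] |n rows>=| 4.1
 turn rotvec [-0.08  0.27 -0.07]  then shift [-0.2  17.28 -0.47]
```

```bash
python3 -m pendant '[[[-0.18,2,-0.48,0,0,0,0],[0,3.5,0,0,0,0,0],[0,3.5,0,0,0,0,0],[0,3.5,0,0,0,0,0],[0,2.2,0,0,0,0,0],[0,1.3,0,0,0,0,0],[0,0.6,0,0,0,0,0],[0,0.3,0,0,0,0,0],[0,0,0,0,0,0,0]]]'
```

```text
clock: 17.07
tool_pos: [0.4478, 0.3438, 0.0151]
orientation: [-90.0, 0.1, 87.0]
force: [-1.3, 0.1, -0.2]
opening: 0.025
```

```bash
python3 -m pendant '[[[0,0.3,0,0,0,0,0],[0,0.2,0,0,0,0,0],[0,0,0,0,0,0,0],[0,0,0,0,0,0,0.4],[0,0,0,0,0,0,0.4],[0,0,0,0,0,0,0.4]]]'; python3 -m pendant '[[[0,-1,0,0,0,0,0.4],[0,-3,0,0,0,0,0.45],[0,-4,0,0,0,0,0.45],[0,-4,0,0,0,0,0.45],[0,-4,0,0,0,0,0.45],[0,-2,0,0,0,0,0.45],[0,0,0,0,0,0,0.45]]]'; python3 -c "
from h import *
b=np.array([.6392,.2065]); a=np.radians(75.1); print(b+.018*np.array([np.cos(a),np.sin(a)]))
go((*(b+.018*np.array([np.cos(a),np.sin(a)])),.15),75.1)"
```

```text
clock: 17.57
tool_pos: [0.4483, 0.3444, 0.0111]
orientation: [-90.0, -0.0, 87.0]
force: [-1.0, 1.0, 0.9]
opening: 0.0342
clock: 18.15
tool_pos: [0.4502, 0.3462, 0.1977]
orientation: [-90.4, -0.5, 87.0]
force: [-0.0, 0.6, 0.4]
opening: 0.0393
[0.64382839 0.22389477]
t 18.15 pos [0.4502 0.3462 0.1977] rpy [-90.37  -0.47  87.03] F [-0.   0.6  0.4] open 0.0393
 now-axes shift cm [-11.25   4.81 -19.94] |n rows>=| 5.6
 turn rotvec [ 0.32 11.93  0.5 ]  then shift [ -6.84   4.77 -21.86]
```

```bash
python3 -m pendant '[[[0,0,0,0,6,0,0.45],[-0.7,0,-2,0,6,0,0.45],[-1,0,-3.2,0,0,0,0.45],[-1,0,-3.3,0,0,0,0.45],[-1,0.6,-3.3,0,0,0,0.45],[-1,0.6,-3.3,0,0,0,0.45],[-1,0.6,-3.3,0,0,0,0.45],[-1,0.6,-3,-3,0,0,0.45],[0,0.6,0,-3,0,0,0.45],[0,0,0,0,0,0,0.45],[0,0,0,0,0,0,0.45]]]'; python3 -c "
from h import *
go((.6438,.2239,.008),75.1)
c=snapshot('scene'); crop(c,230,200,430,400,3,'p6.png')
c=snapshot('top'); crop(c,125,120,325,350,3,'p7.png')"
```

```text
clock: 19.07
tool_pos: [0.6378, 0.2252, 0.1605]
orientation: [-95.9, 0.1, 75.0]
force: [-0.0, -0.5, 0.5]
opening: 0.0392
t 19.07 pos [0.6378 0.2252 0.1605] rpy [-9.589e+01  8.000e-02  7.500e+01] F [-0.  -0.5  0.5] open 0.0392
 now-axes shift cm [ 0.05 15.23  0.95] |n rows>=| 3.7
 turn rotvec [ 5.89 -0.09 -0.09]  then shift [ 0.03 15.25 -0.62]
```

View pics/p6.png

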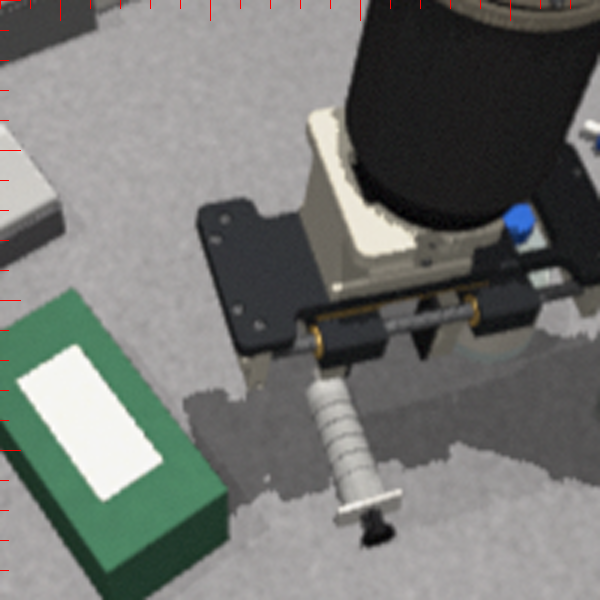

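View pics/p7.png

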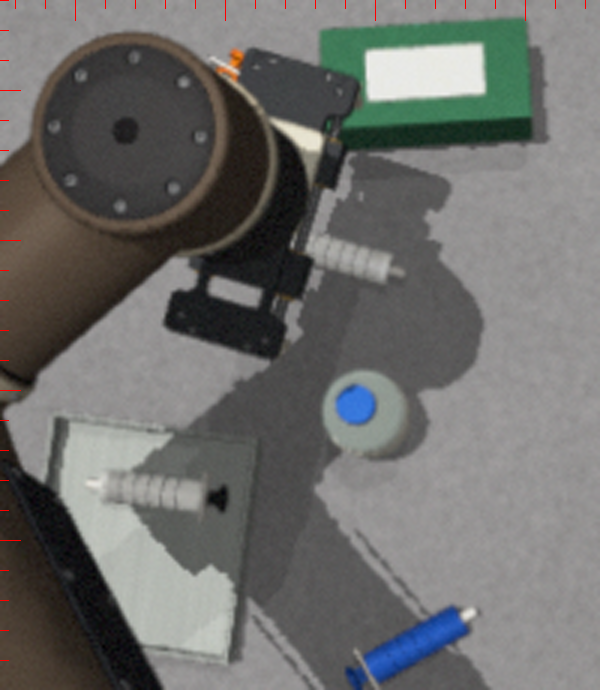

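```bash
python3 -m pendant '[[[0,2,-0.42,0,0,0,0.45],[0,3,0.31,0,0,0,0.45],[0,3,0.31,0,0,0,0.45],[0,2,0.2,0,0,0,0.45],[0,0,0,0,0,0,0.45]]]'; python3 -c "
from h import *
go((.6438,.2239,.008),75.1)"
```

```text
clock: 19.58
tool_pos: [0.6428, 0.2234, 0.0567]
orientation: [-95.7, 0.2, 75.0]
force: [0.1, -1.0, -0.3]
opening: 0.0397
t 19.58 pos [0.6428 0.2234 0.0567] rpy [-95.71   0.25  74.97] F [ 0.1 -1.  -0.3] open 0.0397
 now-axes shift cm [0.1  4.85 0.4 ] |n rows>=| 1.2
 turn rotvec [ 5.71 -0.12 -0.26]  then shift [ 0.08  4.87 -0.08]
```

```bash
python3 -m pendant '[[[0.1,1.8,0.1,0,0,0,0.45],[0,1.5,0.15,0,0,0,0.45],[0,1,0.1,0,0,0,0.45],[0,0.5,0.05,0,0,0,0.45],[0,0,0,0,0,0,0.45],[0,0,0,0,0,0,0.45]]]'; python3 -c "
from h import *
c=snapshot('scene'); crop(c,230,200,430,400,3,'p8.png')"
```

```text
clock: 20.08
tool_pos: [0.6469, 0.2253, 0.0136]
orientation: [-96.0, -0.0, 75.0]
force: [0.4, -0.7, 0.5]
opening: 0.0396
```

View pics/p8.png

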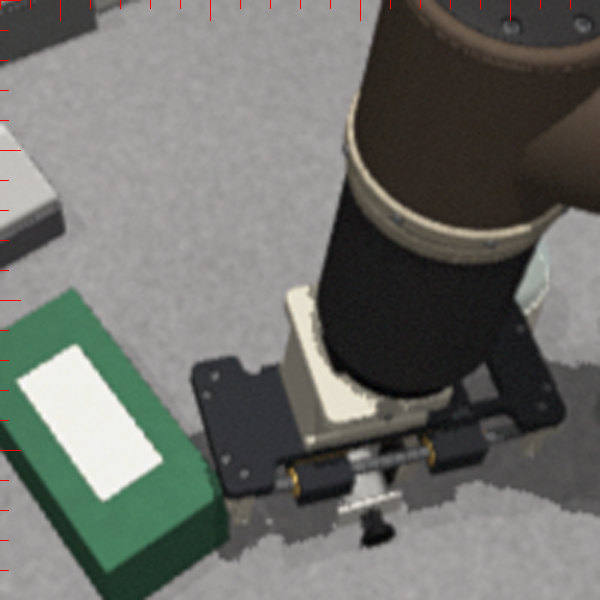

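```bash
python3 -m pendant '[[[0,0,0.6,0,0,0,0.45],[0,0.3,0.03,0,0,0,0.45],[0,0.25,0.03,0,0,0,0.45],[0,0,0,0,0,0,0.45]]]';  python3 -m pendant '[[[0,0,0,0,0,0,0],[0,0,0,0,0,0,0],[0,0,0,0,0,0,0],[0,0,0,0,0,0,0],[0,0,0,0,0,0,0]]]'; python3 -c "
from h import *
c=snapshot('scene'); crop(c,230,200,430,400,3,'p9.png')"
```

```text
clock: 20.47
tool_pos: [0.6403, 0.2263, 0.0061]
orientation: [-96.0, 0.0, 75.0]
force: [0.6, -0.1, 0.1]
opening: 0.0396
clock: 20.88
tool_pos: [0.6409, 0.2265, 0.0066]
orientation: [-96.0, -0.0, 75.0]
force: [0.6, -1.0, 1.5]
opening: 0.0253
```

View pics/p9.png

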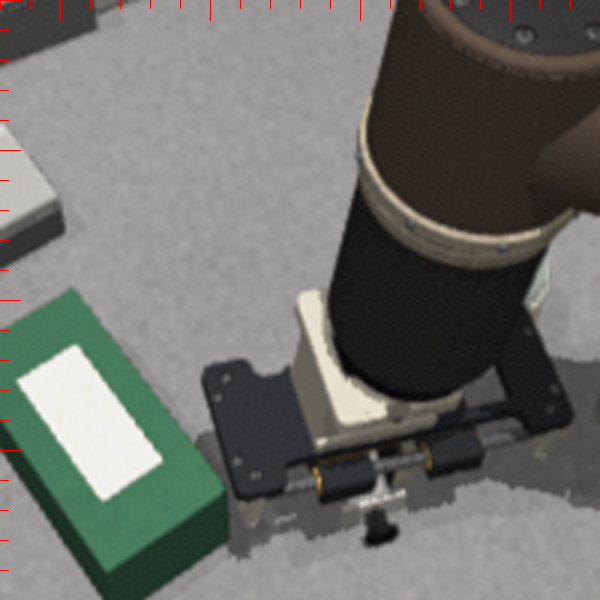

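```bash
python3 -m pendant '[[[0,-1,-0.08,0,0,0,0],[0,-3,-0.3,0,0,0,0],[0,-4,-0.4,0,0,0,0],[0,-4,-0.4,0,0,0,0],[0,-4,-0.4,0,0,0,0],[0,-2,-0.2,0,0,0,0],[0,0,0,0,0,0,0]]]'; python3 -c "
from h import *
o=ctrl.get_obs();Rm=R.from_euler('xyz',o['orientation'],degrees=True);R2=R.from_euler('xyz',[-96,0,87],degrees=True)
p=np.array([.382,.3652,.19]); print(o['tool_pos'],o['orientation'],o['force'],o['opening'],(Rm.inv()*R2).as_rotvec(degrees=True),R2.inv().apply(p-o['tool_pos'])*100)
c=snapshot('scene'); cv2.imwrite('pics/p10.png',c['image'][:,:,::-1])"
```

```text
clock: 21.52
tool_pos: [0.6419, 0.228, 0.195]
orientation: [-96.4, -0.4, 75.0]
force: [0.3, 0.5, -1.8]
opening: 0.0253
[0.64191629 0.22803953 0.19499417] [-96.39908955  -0.41721212  75.03490025] [ 0.31107239  0.51545778 -1.76542524] 0.02525573771869697 [  0.44119967 -11.93999391  -0.87886127] [12.33695311 -2.29149573 26.57993151]
```

View pics/p10.png

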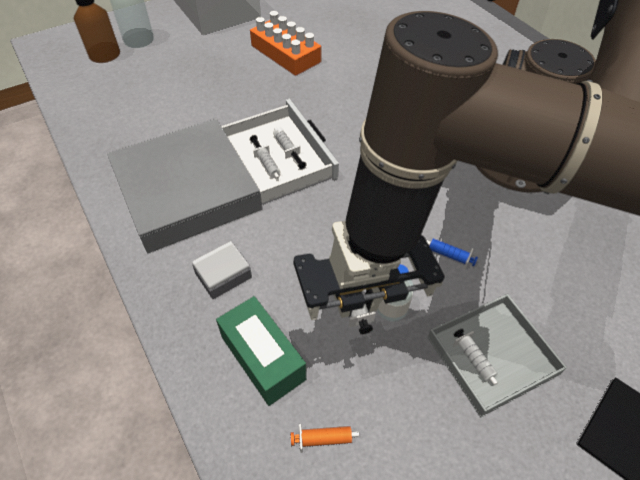

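```bash
python3 -m pendant '[[[0,0,0,0,-6,-0.4,0],[0.7,0,1.6,0,-6,-0.4,0],[1.4,-0.25,3,0,0,0,0],[1.4,-0.25,3.1,0,0,0,0],[1.4,-0.25,3.1,0,0,0,0],[1.4,-0.25,3.1,0,0,0,0],[1.4,-0.25,3.1,0,0,0,0],[1.4,-0.25,3.1,0,0,0,0],[1.4,-0.25,3.1,0,0,0,0],[1.2,-0.3,2.1,0,0,0,0],[0.6,-0.2,1.2,0,0,0,0],[0,0,0,0,0,0,0]]]'; python3 -c "
from h import *
go((.382,.3652,.012),87)"
```

```text
clock: 22.57
tool_pos: [0.379, 0.3655, 0.1808]
orientation: [-95.9, 0.5, 87.1]
force: [0.3, -0.2, -0.8]
opening: 0.025
t 22.57 pos [0.379  0.3655 0.1808] rpy [-95.9    0.5   87.15] F [ 0.3 -0.2 -0.8] open 0.025
 now-axes shift cm [ 0.14 16.82  1.44] |n rows>=| 4.0
 turn rotvec [ 5.9   0.18 -0.49]  then shift [-1.000e-02  1.688e+01 -3.000e-01]
```

```bash
python3 -m pendant '[[[0.1,2,-0.1,0,0,0,0],[0,3.5,0.36,0,0,0,0],[0,3.5,0.36,0,0,0,0],[0,3.5,0.36,0,0,0,0],[0,2,0.2,0,0,0,0],[0,1.2,0.12,0,0,0,0],[0,0.6,0.06,0,0,0,0],[0,0.2,0.02,0,0,0,0],[0,0,0,0,0,0,0]]]'
```

```text
clock: 23.32
tool_pos: [0.3849, 0.364, 0.0154]
orientation: [-95.9, 0.5, 87.0]
force: [-0.3, 0.4, -0.9]
opening: 0.0252
```

```bash
python3 -m pendant '[[[0,0.3,0.03,0,0,0,0],[0,0.1,0,0,0,0,0],[0,0,0,0,0,0,0],[0,0,0,0,0,0,0.4],[0,0,0,0,0,0,0.4],[0,0,0,0,0,0,0.4]]]'; python3 -m pendant '[[[0,-1,-0.1,0,0,0,0.4],[0,-3,-0.3,0,0,0,0.45],[0,-4,-0.4,0,0,0,0.45],[0,-4,-0.4,3,0,0,0.3],[0,-3,0,3,0,0,0.2],[0,0,0,0,0,0,0]]]'; python3 -c "
from h import *
go((.35,-.2,.2),86.5)
c=snapshot('scene'); crop(c,400,260,600,440,4,'p11.png')"
```

```text
clock: 23.82
tool_pos: [0.3849, 0.3647, 0.0121]
orientation: [-96.0, 0.4, 87.0]
force: [0.1, 0.1, 0.1]
opening: 0.0344
clock: 24.32
tool_pos: [0.3856, 0.3698, 0.1699]
orientation: [-90.1, -0.2, 87.1]
force: [2.0, 2.2, 1.2]
opening: 0.0249
t 24.32 pos [0.3856 0.3698 0.1699] rpy [-90.12  -0.16  87.08] F [2.  2.2 1.2] open 0.0249
 now-axes shift cm [-57.07  -3.17   0.64] |n rows>=| 13.7
 turn rotvec [0.12 0.58 0.16]  then shift [-57.09  -3.01   0.07]
```

View pics/p11.png

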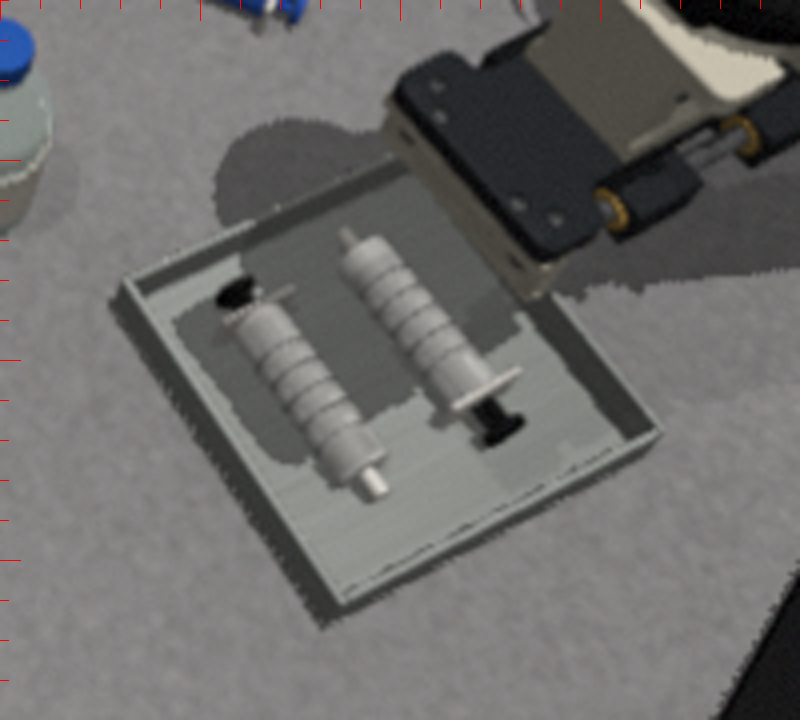

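Both pushed-in syringes lie flat in the tray. Now I'll move to the drawer front.

```bash
python3 -m pendant '[[[-2,0,-1.5,0,0,0,0],[-3.5,0,-1.5,0,0,0,0],[-3.7,0,-1.5,0,0,0,0],[-3.8,0,-1,0,0,0,0],[-4,0,0,0,0,0,0],[-4,0,0,0,0,0,0],[-4,0,0,0,0,0,0],[-4,0,0,0,0,0,0],[-4,0,0,0,0,0,0],[-4,0,0,0,0,0,0],[-4,0,0,0,0,0,0],[-4,0,0,0,0,0,0]]]'; python3 -m pendant '[[[-3.7,0,1,0,0,0,0],[-3.7,0,1.5,0,0,0,0],[-3.5,0,1.5,0,0,0,0],[-3.5,0,1.5,0,0,0,0],[-2.5,0,1.5,0,0,0,0],[-1.5,0,1.5,0,0,0,0],[0,0,0,0,0,0,0],[0,0,0,0,0,0,0]]]'; python3 -c "
from h import *
go((.345,-.2812,.036),86.5)"
```

```text
clock: 25.37
tool_pos: [0.413, -0.0884, 0.1653]
orientation: [-89.9, 0.5, 87.0]
force: [2.2, 0.0, 1.3]
opening: 0.0003
clock: 26.03
tool_pos: [0.3183, -0.2663, 0.1666]
orientation: [-89.9, 0.4, 86.8]
force: [0.9, 1.1, 1.2]
opening: 0.0006
t 26.03 pos [ 0.3183 -0.2663  0.1666] rpy [-89.89   0.45  86.85] F [0.9 1.1 1.2] open 0.0006
 now-axes shift cm [-1.23 13.06 -2.77] |n rows>=| 3.2
 turn rotvec [-0.11  0.35 -0.45]  then shift [-1.32 13.06 -2.76]
```

```bash
python3 -m pendant '[[[-1,2,-1.5,0,0.3,-0.4,0],[-0.3,3,-1,0,0,0,0],[0,3,0,0,0,0,0],[0,3,0,0,0,0,0],[0,2,0,0,0,0,0],[0,0,0,0,0,0,0]]]'; python3 -c "
from h import *
go((.345,-.2812,.036),86.5)
c=snapshot('scene'); crop(c,210,80,370,240,4,'p12.png'); c=snapshot('top'); crop(c,380,200,520,330,5,'p13.png')"
```

```text
clock: 26.53
tool_pos: [0.3413, -0.2789, 0.0335]
orientation: [-89.5, -0.0, 86.7]
force: [-0.9, -0.2, -0.6]
opening: 0.0006
t 26.53 pos [ 0.3413 -0.2789  0.0335] rpy [-8.953e+01 -5.000e-02  8.672e+01] F [-0.9 -0.2 -0.6] open 0.0006
 now-axes shift cm [-0.21 -0.25 -0.38] |n rows>=| 0.1
 turn rotvec [-0.47  0.22  0.05]  then shift [-0.21 -0.25 -0.38]
```

View pics/p12.png

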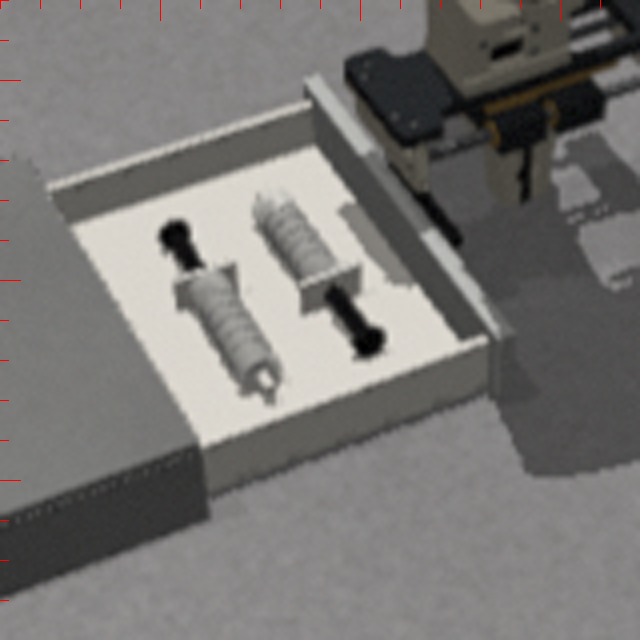

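View pics/p13.png

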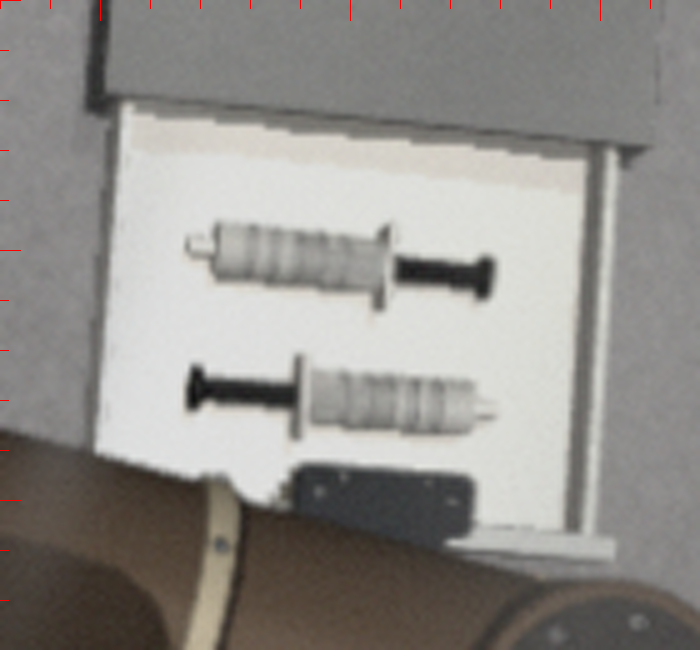

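```bash
python3 -m pendant '[[[-0.2,-0.2,-0.8,0,0,0,0],[0,0,-1,0,0,0,0],[0,0,-0.6,0,0,0,0],[0,0,-0.3,0,0,0,0],[0,0,-0.3,0,0,0,0],[0,0,-0.3,0,0,0,0],[0,0,-0.3,0,0,0,0],[0,0,-0.4,0,0,0,0],[0,0,-0.5,0,0,0,0],[0,0,-0.6,0,0,0,0],[0,0,-0.7,0,0,0,0],[0,0,-0.8,0,0,0,0]]]';python3 -m pendant '[[[0,0,-0.8,0,0,0,0],[0,0,-0.8,0,0,0,0],[0,0,-0.8,0,0,0,0],[0,0,-0.8,0,0,0,0],[0,0,-0.8,0,0,0,0],[0,0,-0.8,0,0,0,0],[0,0,-0.8,0,0,0,0],[0,0,-0.8,0,0,0,0]]]'; python3 -c "
from h import *
c=snapshot('scene'); crop(c,150,60,350,230,4,'p14.png')"
```

```text
clock: 27.63
tool_pos: [0.4099, -0.2863, 0.0392]
orientation: [-89.9, 0.1, 86.7]
force: [-2.0, -1.6, -0.1]
opening: 0.0004
clock: 28.3
tool_pos: [0.4743, -0.29, 0.0391]
orientation: [-89.9, 0.1, 86.7]
force: [-2.1, -2.0, -0.3]
opening: 0.0003
```

View pics/p14.png

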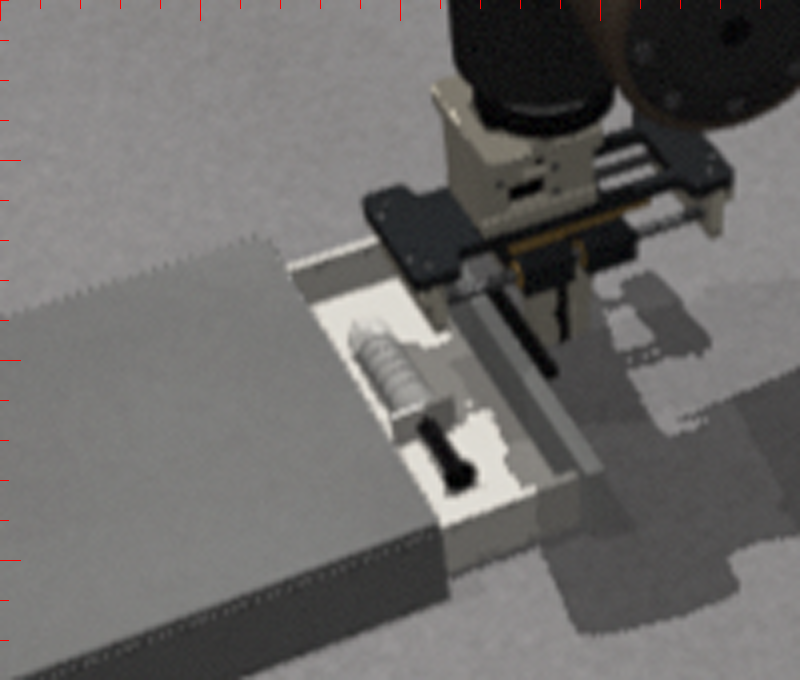

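```bash
python3 -m pendant '[[[0,0.3,-0.8,0,0,0,0],[0,0,-0.8,0,0,0,0],[0,0,-0.8,0,0,0,0],[0,0,-0.8,0,0,0,0],[0,0,-0.7,0,0,0,0],[0,0,-0.6,0,0,0,0],[0,0,-0.6,0,0,0,0],[0,0,-0.5,0,0,0,0],[0,0,-0.4,0,0,0,0],[0,0,-0.4,0,0,0,0]]]';python3 -m pendant '[[[0,0,-0.4,0,0,0,0],[0,0,-0.4,0,0,0,0],[0,0,-0.3,0,0,0,0],[0,0,-0.3,0,0,0,0]]]';python3 -m pendant '[[[0,0,-0.3,0,0,0,0],[0,0,-0.3,0,0,0,0]]]'
```

```text
clock: 29.18
tool_pos: [0.5378, -0.2937, 0.0362]
orientation: [-90.0, 0.1, 86.7]
force: [-0.9, -0.8, -0.3]
opening: 0.0005
clock: 29.52
tool_pos: [0.5484, -0.2943, 0.0361]
orientation: [-89.6, 0.0, 86.7]
force: [-10.6, 1.1, 6.4]
opening: 0.0005
clock: 29.68
tool_pos: [0.5563, -0.2948, 0.0361]
orientation: [-89.8, 0.0, 86.7]
force: [-2.0, -0.6, -1.0]
opening: 0.0003
```

```bash
python3 -m pendant '[[[0,0,-0.3,0,0,0,0],[0,0,-0.2,0,0,0,0]]]';python3 -m pendant '[[[0,0,-0.2,0,0,0,0],[0,0,-0.2,0,0,0,0],[0,0,0,0,0,0,0]]]'; python3 -c "
from h import *
c=snapshot('scene'); crop(c,150,60,310,220,4,'p15.png')"
```

```text
clock: 29.85
tool_pos: [0.5603, -0.2949, 0.036]
orientation: [-89.7, 0.0, 86.7]
force: [-13.7, 0.5, 11.3]
opening: 0.0001
clock: 30.1
tool_pos: [0.5603, -0.2949, 0.036]
orientation: [-89.3, -0.0, 86.6]
force: [-20.8, 1.9, 16.3]
opening: 0.0003
```

View pics/p15.png

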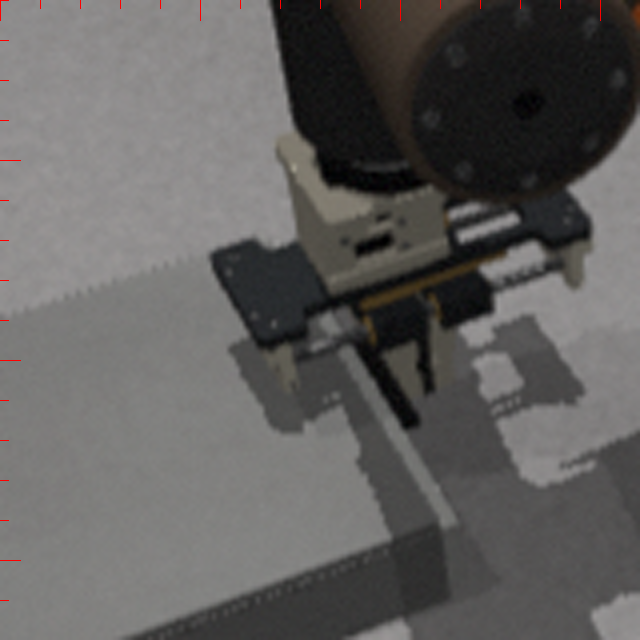

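The drawer is at its stop: the TCP holds at x=0.5603 while the push force rises to 20 N. I'll back off and lift clear.

```bash
python3 -m pendant '[[[0,0,0.4,0,0,0,0],[0,0,0.6,0,0,0,0],[0,0,1.5,0,0,0,0],[0,0,3,0,0,0,0],[0,-2,2,0,0,0,0],[0,-4,0,0,0,0,0],[0,-4,0,0,0,0,0],[0,-4,0,0,0,0,0]]]';python3 -m pendant '[[[-3,-2,0,0,0,0,0],[-3.5,0,0,0,0,0,0],[-3.5,0,0,0,0,0,0],[-3.5,0,0,0,0,0,0],[-3.5,0,0,0,0,0,0],[-3.5,0,0,0,0,0,0],[-2,0,0,0,0,0,0],[0,0,0,0,0,0,0]]]'; python3 -c "
from h import *
np.set_printoptions(precision=4,suppress=True)
c=snapshot('scene'); cv2.imwrite('pics/p16.png',c['image'][:,:,::-1]); s=snapshot('top'); cv2.imwrite('pics/p17.png',s['image'][:,:,::-1]); crop(c,200,60,360,240,4,'p18.png')"
```

```text
clock: 30.82
tool_pos: [0.4922, -0.2909, 0.1786]
orientation: [-90.1, 0.1, 86.7]
force: [1.4, -0.7, -0.8]
opening: 0.0007
clock: 31.48
tool_pos: [0.4788, -0.5196, 0.1958]
orientation: [-90.0, 0.1, 86.5]
force: [-0.3, -0.2, -0.1]
opening: 0.0007
```

View pics/p16.png

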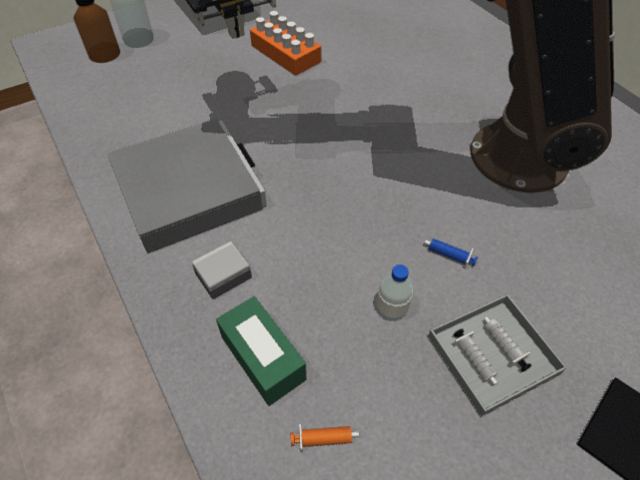

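View pics/p17.png

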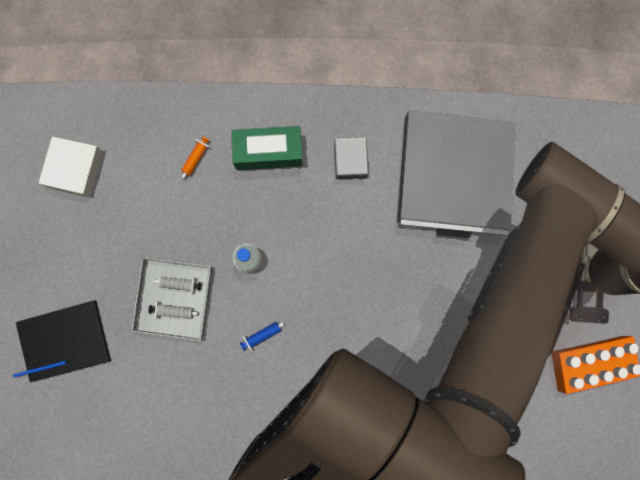

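The drawer panel is flush with the unit front at top (455,225). Bottle (243,255), carton (267,147), tip box (351,157) and both look-alikes stand where they began. I'll hand in the job.

```bash
python3 -c "
from plant import ctrl
print(ctrl.close_job())"
```

```text
the job is handed in; nothing more can be done
None
```

The job is done and handed in at about 31.6 s of the 72 s allowed. The two drawn syringes lie flat in the kit drawer with their plungers still out, and the two pushed-in ones lie flat in the steel return tray, still pushed in.

- **Drawer:** I pushed it over the detent, which gave a peak of about 10 N, and on to its stop. There it held still while the push rose to about 20 N. After I backed off, both cameras showed the front panel flush with the unit. I last saw the drawn syringes at the part-way check during closing, where only the nearer one was still in view, and not after the drawer shut.
- **Bystanders:** The bottle, carton, tip box and the blue and orange look-alikes show no movement in the final pictures. The gripper came very close to the carton at the last pick, so I tilted it 6° and shifted it away; the carton did not move.
- **Checks:** None failed or disagreed.

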